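# Load the sealing insert onto the part-present pin

## Task

Changeover at the tray sealer: pick up the largest rectangular sealing insert by its bridge handle and set it flat into the pocket of the black nest, long side along long side, so that it holds the sensing pin down. Lower it in gently rather than dropping it, and let go.

Things in the scene. Friction and masses are not known exactly. Their poses are not given: they have to be found in the camera images.
- insert_mid (a point): Centre, half-way up, of the insert to load: loose aluminium plate 124 (x) x 94 (y) x 14 mm with a thin dark gasket line and a bridge handle on top; 54 mm tall overall, about 0.5 kg; this point is 27 mm above its underside, z up. Either way round will do. Not wanted: two similar loose inserts nearby, a smaller rectangle (84 x 60 mm) and a round one (86 mm across).
- insert_bar (a point): Centre of that insert's handle bar, 18 mm straight above insert_mid. The bar is 80 mm long (x), 16 mm wide (y) and 18 mm tall, over the middle of the plate on two end posts, with 22 mm of free air between bar and plate. Same axes as insert_mid.
- nest_floor (a point): Centre of the nest's pocket floor, 25 mm above the table. Nest: fixed black block 180 x 150 mm with a 15 mm wide steel rim, 12 mm above the floor, round a pocket 150 (x) x 120 mm (y); z up; small grey switch body at its +x end. An insert lying flat here has insert_mid 27 mm above this height.
- sense_pin (a joint): Travel of the part-present pin, m: 0 = up, 10 mm proud of the pocket floor; 0.010 = flush with it (stop at 0.012). Steel pin 12 mm across, on the pocket's long axis, 35 mm from nest_floor towards its +x. Soft spring, 0.5 N at first and about 1.7 N when flush: the insert's own weight holds it down.
Not all that is in view belongs to the job. Leave any turquoise or yellow look-alike of the part that bears insert_mid alone.

How it is judged:
By the outcome, as a careful person would: the job done as asked, in the order asked, and still so for the second after the job is handed in, with the robot touching nothing.
It also fails if it takes over 34 s, if anything falls off the work surface, if the arm or the gripper's body presses on something with over 40 N, if the wrist force passes 120 N, or if a joint passes its speed limit or range.

## Robot

A 6-joint arm with a two-finger parallel gripper is mounted at the origin on the work surface. World frame = base frame: x ahead of the robot, y to its left, z up, the work surface at z = 0. Lengths are in m, angles in degrees, forces in N, time in s.
With the tool pointing down it reaches from about 0.2 to 0.875 m from the base axis. Payload 3.4 kg.
Tool frame: the origin (TCP) lies midway between the tips of the shut fingers; the grasp point (between the pads) lies 19 mm behind it; y points along the fingers, x is the direction in which the jaws open and shut, and the axes are right-handed (so a half turn about y gives the same grasp; the last joint's range is limited). The gripper opens to 94 mm and grips with 3 to 60 N. Pads are 16 mm wide; open, the fingers measure 119 mm over their backs; the gripper's body (75 mm by 177 mm) begins 78 mm behind the grasp point.
Start: joints at [-75.573, 15.808, 86.224, -0, 77.962, -6.933], TCP at [0.209, -0.536, 0.205] pointing down, gripper open.
Joint ranges: [-165.64, 165.64], [-43.16, 119.46], [12.63, 154.43], [-67.54, 247.53], [6.08, 155.33], [-154.97, 154.97]. Speed limits (degrees/s): [147.25, 147.25, 180, 180, 180, 180].

## Interface

Orientations are given as [roll, pitch, yaw] about the fixed x, y, z axes, in that order (R = Rz(yaw) Ry(pitch) Rx(roll)).
In Python, from rig import r, optics gives the robot as it stands.
- The arm moves only by the tool apply_moves, never from a script. Its argument "motion" is a list of rows, each a list of 3 entries, a list of its own where there are three numbers: the shift along the world's x, y, z in m, then the turn, a rotation vector about the world's x, y, z in degrees, then the finger opening in m, from 0 to 0.094. In form: [[[x, y, z], [ax, ay, az], hand], ...]. A call has 1 to 12 rows; each row is the pose to reach, as a shift and turn from the pose commanded when the call began; what a row does not reach only later rows make up. A row lasts 1/8 s, in which the tool goes at most 62.5 mm and 10.7 degrees, less where a joint would pass 70% of its speed; a pose out of reach is approached as far as the arm can. A call with a gripper value outside its range is refused whole. The fingers move at their own pace and stop on an object; "squeeze" is the grip in N (left out, the last holds). Time passes only in rows, so rows that repeat a pose let the fingers close. It gives the time, the measured TCP pose, the force and the opening at its end, in the units of the state.
- r.get_state(): the state, without advancing time (a new reading comes with each control period).
- optics.get_image(name): name is "side" or "top" or "wrist"; returns the picture (384x512x3 uint8, blue, green, red); there is no depth.
- optics.get_calibration(name): a dict with "camera_matrix" (3x3 intrinsics, pixels), "k1" (the pictures are not rectified: a ray, as slopes to the right and down, at radius r is drawn at 1 + k1 r^2 times it, then the intrinsics apply), "rvec" (rotation vector, rad) and "tvec" (3), from world to camera coordinates, as OpenCV has them. Camera axes: x right, y down, z forward; pixel columns grow to the right and rows downward; lengths in m; the calibration is good to about 2 mm. A picture is of the moment at which its call begins: read the wrist's pose just before it. get_calibration takes no time and is no camera call; for the wrist camera it gives the pose at the moment of the call.
- r.hand_in(): hands the job in, once; it reports no verdict.
The state is a dict: "time": time; "joint_pos": joint angles; "joint_vel": joint speeds; "effort": joint torques, N m; "tcp_pos": TCP position; "tool_rot": TCP orientation; "wrist_force": force on the tool from outside, world axes, zero at the start; "ft_torque": the same for the moment, N m; "opening": finger opening in m.
Only numpy, scipy, OpenCV 4.12 (cv2) and the standard library are available. Lean on these libraries where they do the work, as an engineer would, in place of code of your own. Each camera call takes 0.05 s, during which the arm holds its last target.

## Working session

There is one attempt and no reset: what is moved stays moved. The work goes in short steps, Python scripts to look and compute and a tool call to move; the robot and the scene stay as the last step left them, time stands still between calls to the robot, and variables do not carry over. Pictures are saved under pics/ and viewed, and the job is handed in when it is done.

Besides the shell and the picture viewer there is one more tool, called by a JSON object that holds its "method" and its "body". apply_moves: Moves the arm, as the interface text tells. Its arguments: {"type":"object","properties":{"motion":{"type":"array","items":{"type":"array"}},"squeeze":{"type":"number"}},"required":["motion"]}

```bash
mkdir -p pics; cat > h.py <<'E'
import numpy as np, cv2
from rig import r, optics
def snap(n,f):
    c=optics.get_calibration(n); im=optics.get_image(n); cv2.imwrite(f'pics/{f}.png',im); 
    np.save(f'pics/{f}.npy',np.array([c],dtype=object),allow_pickle=True); return im,c
def load(f): return np.load(f'pics/{f}.npy',allow_pickle=True)[0]
def ray(c,px):
    K=np.array(c['camera_matrix']);k=c['k1']
    px=np.atleast_2d(np.array(px,float))
    d=cv2.undistortPoints(px[:,None],K,np.array([k,0,0,0,0.]))[:,0]
    R=cv2.Rodrigues(np.array(c['rvec'],float))[0];t=np.array(c['tvec'],float).ravel()
    D=np.c_[d,np.ones(len(d))]@R; return -R.T@t,D
def onz(c,px,z):
    o,D=ray(c,px); return o+D*((z-o[2])/D[:,2])[:,None]
def proj(c,P):
    return cv2.projectPoints(np.atleast_2d(np.array(P,float)),np.array(c['rvec'],float),np.array(c['tvec'],float),np.array(c['camera_matrix']),np.array([c['k1'],0,0,0,0.]))[0][:,0]
E
python3 - <<'E'
from h import *
for n in ('top','side'):
    im,c=snap(n,n+'0'); print(n,ray(c,[256,192]),c['k1'],c['camera_matrix'])
print(r.get_state())
E
```

```text
top (array([ 0.28196681, -0.07624751,  1.29318984]), array([[ 0.09618615,  0.02774576, -0.99503067]])) -0.09656379689676813 [[432.546632     0.         259.5296818 ]
 [  0.         432.546632   189.22890077]
 [  0.           0.           1.        ]]
side (array([-0.43271129, -0.84881805,  0.70978712]), array([[ 0.64955261,  0.58326668, -0.48805296]])) -0.0012417043372472867 [[431.50582587   0.         249.40379914]
 [  0.         431.50582587 195.8746558 ]
 [  0.           0.           1.        ]]
{'time': 0.1, 'joint_pos': array([-7.55738798e+01,  1.58443073e+01,  8.62858718e+01,  1.77485755e-03,
        7.79639074e+01, -6.93359692e+00]), 'joint_vel': array([-0.033592  , -0.17439431, -0.19473813, -0.08067283,  0.06817555,
       -0.06031453]), 'effort': array([ 1.73553286e-03, -4.05454838e+01, -2.37780905e+01,  7.04193092e-02,
        3.00146034e-02, -5.68671680e-05]), 'tcp_pos': array([ 0.20929998, -0.53501427,  0.20470276]), 'tool_rot': array([-89.98691942,   0.093189  , -68.64064377]), 'wrist_force': array([ 0.07806988,  0.09582561, -0.58493787]), 'ft_torque': array([-0.06331542, -0.0434327 , -0.05558784]), 'opening': 0.09402573073682013}
```

View pics/top0.png

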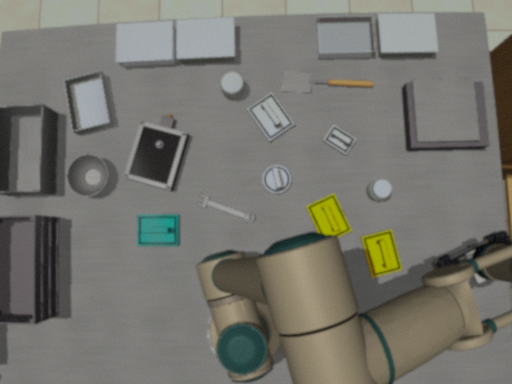

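View pics/side0.png

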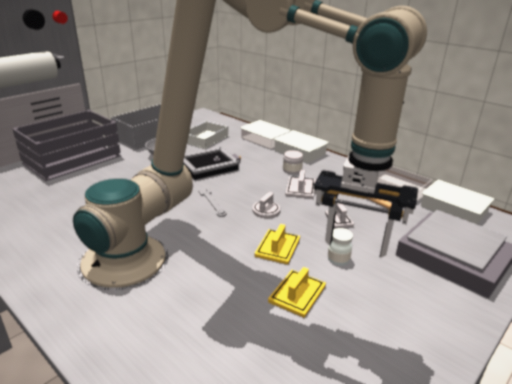

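```bash
python3 - <<'E'
from h import *
im=cv2.imread('pics/top0.png'); c=load('top0')
a=cv2.resize(im[85:150,240:365],None,fx=6,fy=6,interpolation=cv2.INTER_CUBIC); cv2.imwrite('pics/cropA.png',a)
b=cv2.resize(im[105:205,110:205],None,fx=6,fy=6,interpolation=cv2.INTER_CUBIC); cv2.imwrite('pics/cropB.png',b)
for n,p,z in (('ins',[271,117],.02),('small',[339,139],.02),('nest',[158,155],.037),('sw',[168,120],.037)): print(n,onz(c,p,z))
E
```

```text
ins [[ 0.63100117 -0.09185649  0.02      ]]
small [[ 0.55733322 -0.29354539  0.02      ]]
nest [[0.52239725 0.24780016 0.037     ]]
sw [[0.62817516 0.21761269 0.037     ]]
```

View pics/cropA.png

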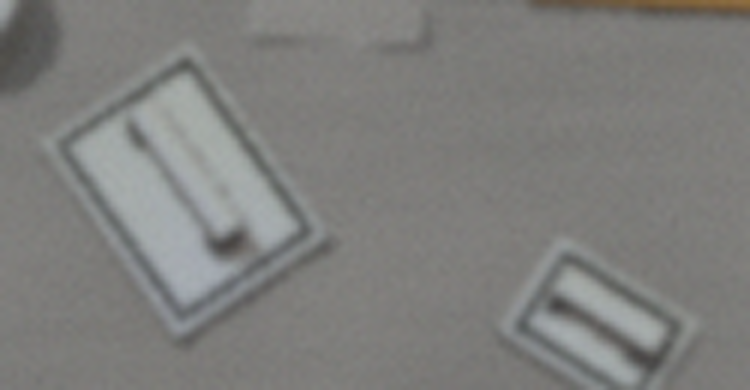

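View pics/cropB.png

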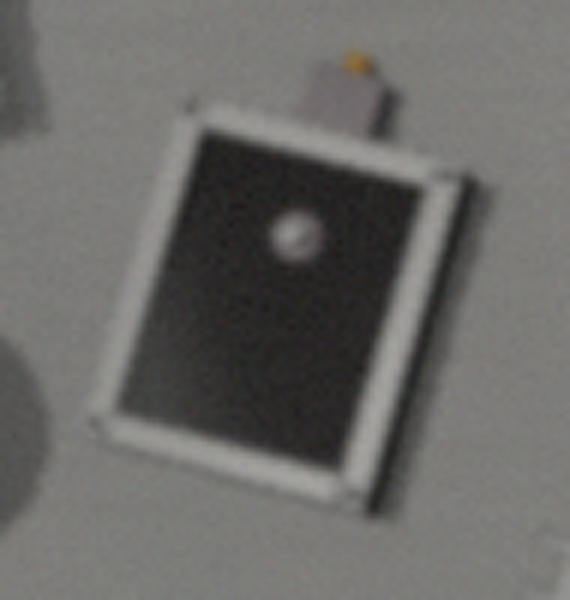

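The wanted insert is the large aluminium rectangle at (271,117). It could be confused with:
- the small rectangle at (339,139)
- the round one at (277,179)
- the yellow ones at (329,216) and (381,253)
- the turquoise one at (158,230)

The nest is at (158,155), with its pin at (159,144) and the switch at (168,120).

```bash
python3 - <<'E'
from h import *
c=load('top0')
def rep(n,p,o,z):
    P=onz(c,(np.array(p)+.5)/6-.5+o,z)[:,:2]
    e=[np.linalg.norm(P[i]-P[(i+1)%4]) for i in range(4)]
    print(n,P.mean(0),np.round(e,4),[round(np.degrees(np.arctan2(*(P[(i+1)%4]-P[i])[::-1])),1) for i in range(4)])
rep('ins',[(190,45),(48,143),(183,338),(328,240)],[240,85],.014)
rep('outer',[(190,105),(466,175),(368,503),(95,425)],[110,105],.037)
rep('floor',[(203,128),(424,186),(340,470),(120,415)],[110,105],.030)
for p,z in (((297,236),.035),): print('pin',onz(c,(np.array(p)+.5)/6-.5+[110,105],z))
# bar
for p in ((150,125),(243,225)): print('bar',onz(c,(np.array(p)+.5)/6-.5+[240,85],.054))
E
```

```text
ins [ 0.63464007 -0.09125133] [0.0885 0.1221 0.0887 0.1234] [np.float64(123.7), np.float64(-147.6), np.float64(-57.2), np.float64(32.5)]
outer [0.52353647 0.25368159] [0.146  0.17   0.1439 0.1677] [np.float64(-106.4), np.float64(163.0), np.float64(72.6), np.float64(-16.3)]
floor [0.52598503 0.25941991] [0.1178 0.1481 0.1157 0.1508] [np.float64(-106.8), np.float64(163.2), np.float64(74.5), np.float64(-16.0)]
pin [[0.55633305 0.24508217 0.035     ]]
bar [[ 0.65741467 -0.07359524  0.054     ]]
bar [[ 0.60552714 -0.1175876   0.054     ]]
```

{"method": "apply_moves", "body": {"motion": [[[0.02,0.02,0],[0,0,1],0.094],[[0.06,0.06,0],[0,0,2],0.094],[[0.1,0.1,0],[0,0,3],0.094],[[0.14,0.15,0],[0,0,4],0.094],[[0.18,0.19,0],[0,0,5],0.094],[[0.22,0.23,0],[0,0,6],0.094],[[0.26,0.27,0],[0,0,7],0.094],[[0.3,0.31,0],[0,0,8],0.094],[[0.34,0.355,0],[0,0,9],0.094],[[0.38,0.395,0],[0,0,10],0.094],[[0.41,0.43,0],[0,0,11],0.094],[[0.425,0.444,0],[0,0,11],0.094]]}}

```text
time: 1.6
tcp_pos: [0.6353, -0.0895, 0.2047]
tool_rot: [-90.0, 0.1, -57.5]
wrist_force: [0.2, -0.3, -0.1]
opening: 0.094
```

{"method": "apply_moves", "body": {"motion": [[[0,0,0],[0,0,0],0.094],[[0,0,0],[0,0,0],0.094]]}}

```text
time: 1.85
tcp_pos: [0.6333, -0.0929, 0.2054]
tool_rot: [-90.1, -0.0, -57.7]
wrist_force: [0.1, 0.6, 1.2]
opening: 0.0943
```

```bash
python3 - <<'E'
from h import *
im,c=snap('wrist','w1'); s=r.get_state();print(s['time'],s['tcp_pos'],s['tool_rot'],s['wrist_force'])
print(ray(c,[256,192]),c['k1'])
im,c=snap('top','top1')
E
```

```text
1.9 [ 0.63332814 -0.09301966  0.20553805] [-9.00622431e+01 -9.07392910e-03 -5.77388313e+01] [-0.61684448 -0.85500606  0.06589609]
(array([ 0.69356206, -0.0541958 ,  0.38473458]), array([[-0.18724011, -0.14366282, -0.97203943]])) 0.007829729196152994
```

View pics/w1.png

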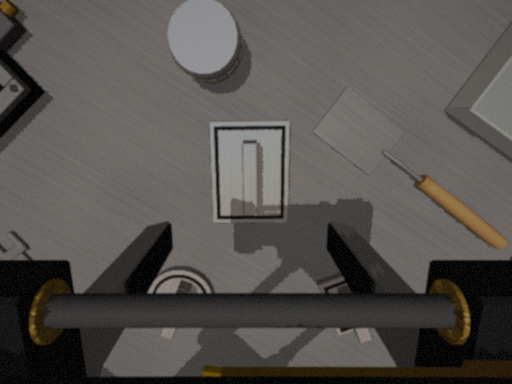

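The wrist image shows the large insert, with plate corners at about (209,122), (291,121), (288,222) and (214,223). The bar runs from (250,141) to (250,213). I'll measure from these.

```bash
python3 - <<'E'
from h import *
im=cv2.imread('pics/w1.png'); c=load('w1')
cv2.imwrite('pics/cropW.png',cv2.resize(im[110:235,195:305],None,fx=4.8,fy=4.8,interpolation=cv2.INTER_CUBIC))
P=onz(c,[(209.5,122),(290.5,121),(288,222),(213.5,223)],.014)[:,:2]
print(P.mean(0),[np.linalg.norm(P[i]-P[(i+1)%4]) for i in range(4)],[np.degrees(np.arctan2(*(P[(i+1)%4]-P[i])[::-1])) for i in range(4)])
B=onz(c,[(250,141),(250,214)],.054); print(B,B.mean(0))
E
```

```text
[ 0.63716689 -0.09134501] [np.float64(0.09305111105376462), np.float64(0.12225258377259879), np.float64(0.09270930695202008), np.float64(0.12246953913014876)] [np.float64(-56.922787098334354), np.float64(-147.21988859232573), np.float64(123.21209560397938), np.float64(32.94066770968829)]
[[ 0.67245098 -0.06831971  0.054     ]
 [ 0.60530823 -0.11096925  0.054     ]] [ 0.63887961 -0.08964448  0.054     ]
```

View pics/cropW.png

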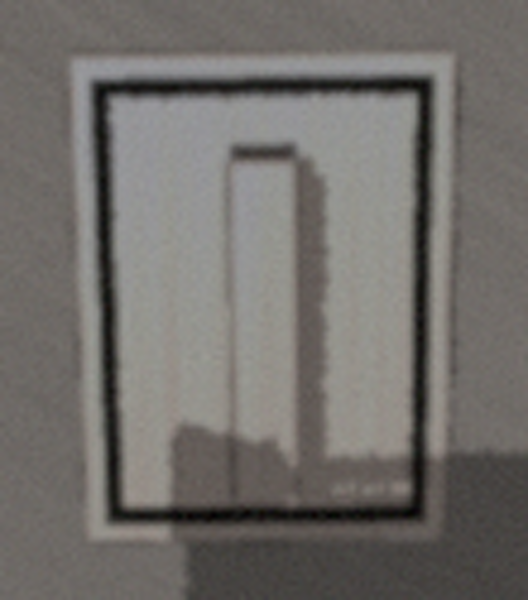

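{"method": "apply_moves", "body": {"motion": [[[0.003,0.001,-0.01],[0,0,0.4],0.094],[[0.003,0.001,-0.035],[0,0,0.4],0.094],[[0.003,0.001,-0.065],[0,0,0.4],0.094],[[0.003,0.001,-0.095],[0,0,0.4],0.08],[[0.003,0.001,-0.12],[0,0,0.4],0.07],[[0.003,0.001,-0.14],[0,0,0.4],0.06],[[0.003,0.001,-0.155],[0,0,0.4],0.06],[[0.003,0.001,-0.168],[0,0,0.4],0.06],[[0.003,0.001,-0.176],[0,0,0.4],0.06],[[0.003,0.001,-0.178],[0,0,0.4],0.06],[[0.003,0.001,-0.178],[0,0,0.4],0.06]]}}

```text
time: 3.32
tcp_pos: [0.6378, -0.0906, 0.0278]
tool_rot: [-90.0, -0.0, -57.2]
wrist_force: [0.2, -0.6, -0.4]
opening: 0.0604
```

```bash
python3 - <<'E'
from h import *
im,c=snap('wrist','w2'); s=r.get_state();print(s['time'],s['tcp_pos'],s['tool_rot'],s['wrist_force'],s['opening'])
E
```

```text
3.375 [ 0.63788538 -0.09059315  0.02803768] [-8.99584609e+01 -5.03910302e-02 -5.72337055e+01] [-0.84692911  0.40105927 -0.39993344] 0.05977175165489756
```

View pics/w2.png

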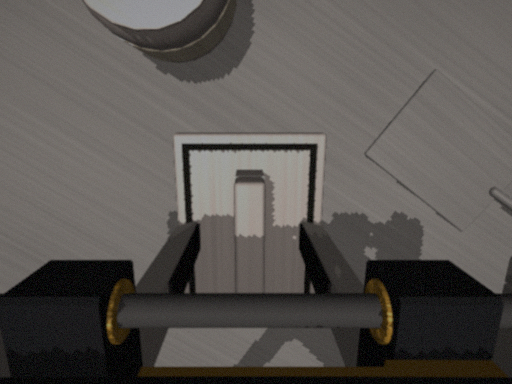

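The bar, around (250,205), sits centred between the fingers and is aligned with them. I'll close the gripper and lift a little.

{"method": "apply_moves", "body": {"motion": [[[0,0,0],[0,0,0],0.04],[[0,0,0],[0,0,0],0.02],[[0,0,0],[0,0,0],0.005],[[0,0,0],[0,0,0],0.005],[[0,0,0],[0,0,0],0.005],[[0,0,0],[0,0,0],0.005],[[0,0,0.005],[0,0,0],0.005],[[0,0,0.02],[0,0,0],0.005],[[0,0,0.05],[0,0,0],0.005],[[0,0,0.09],[0,0,0],0.005],[[0,0,0.12],[0,0,0],0.005],[[0,0,0.12],[0,0,0],0.005]], "squeeze": 40}}

```text
time: 4.88
tcp_pos: [0.6394, -0.091, 0.1509]
tool_rot: [-89.7, -0.3, -57.2]
wrist_force: [0.1, 0.7, -5.3]
opening: 0.0158
```

```bash
python3 - <<'E'
from h import *
im,c=snap('wrist','w3'); s=r.get_state();print(s['time'],s['tcp_pos'],s['tool_rot'],s['wrist_force'],s['ft_torque'],s['opening'],s['joint_pos'])
E
```

```text
4.925 [ 0.63779167 -0.09060938  0.14852781] [-89.91333977  -0.09751804 -57.24092798] [-0.26474802  0.45566524 -5.81251256] [ 0.01188401  0.0121817  -0.0098161 ] 0.015797288580605827 [-1.42684297e+01  2.35751234e+01  8.25652065e+01 -3.19306405e-03
  7.37292463e+01  4.29733156e+01]
```

View pics/w3.png

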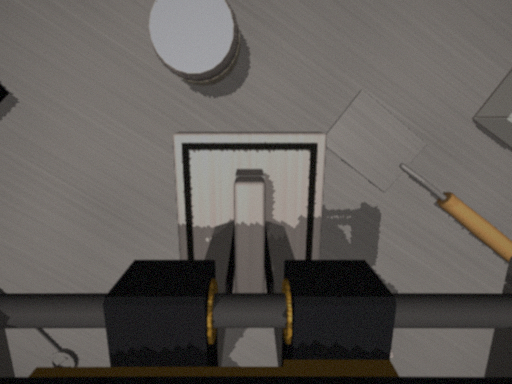

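{"method": "apply_moves", "body": {"motion": [[[0,0.01,0.01],[0,0,-2],0.005],[[-0.005,0.035,0.03],[0,0,-6],0.005],[[-0.015,0.07,0.05],[0,0,-11],0.005],[[-0.03,0.105,0.05],[0,0,-16],0.005],[[-0.04,0.14,0.05],[0,0,-21],0.005],[[-0.055,0.175,0.05],[0,0,-26],0.005],[[-0.07,0.21,0.05],[0,0,-31],0.005],[[-0.08,0.245,0.05],[0,0,-36],0.005],[[-0.095,0.28,0.05],[0,0,-41],0.005],[[-0.105,0.315,0.05],[0,0,-45.5],0.005],[[-0.112,0.335,0.05],[0,0,-48.5],0.005],[[-0.115,0.345,0.05],[0,0,-49.4],0.005]]}}

```text
time: 6.42
tcp_pos: [0.5207, 0.2551, 0.1955]
tool_rot: [-90.2, -0.1, -106.6]
wrist_force: [0.5, 0.3, -4.3]
opening: 0.0156
```

{"method": "apply_moves", "body": {"motion": [[[0,0,0],[0,0,0],0.005],[[0,0,0],[0,0,0],0.005],[[0,0,0],[0,0,0],0.005]]}}

```text
time: 6.8
tcp_pos: [0.5228, 0.2536, 0.1974]
tool_rot: [-90.0, -0.0, -106.7]
wrist_force: [0.1, 1.2, -4.3]
opening: 0.0158
```

```bash
python3 - <<'E'
from h import *
im,c=snap('wrist','w4'); s=r.get_state();print(s['time'],s['tcp_pos'],s['tool_rot'],s['wrist_force'],s['opening'],s['joint_pos'])
snap('top','top4');snap('side','side4')
E
```

```text
6.85 [0.52273847 0.25365972 0.19745576] [-8.99956857e+01 -2.07265515e-02 -1.06694325e+02] [-0.76625168  0.35002689 -4.54175499] 0.015768534759042687 [ 1.90382160e+01  1.65914670e+01  8.62516177e+01 -1.98400464e-02
  7.71655183e+01  1.25736948e+02]
```

View pics/w4.png

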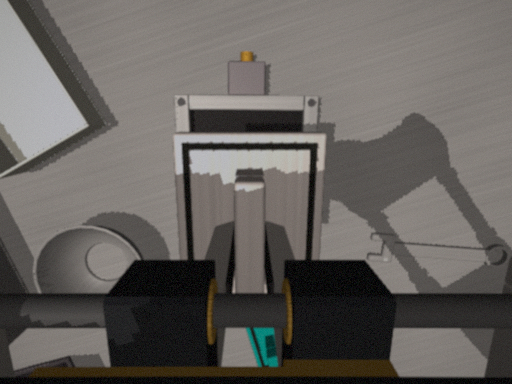

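View pics/side4.png

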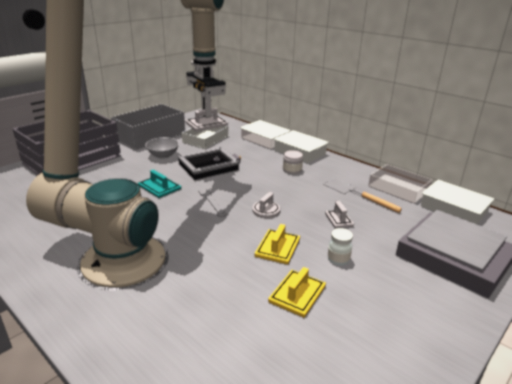

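The wrist image shows the insert square with the nest. The rim's +x end runs from (175,96) to (319,96). I'll check the position numerically.

```bash
python3 - <<'E'
from h import *
c=load('w4')
P=onz(c,[(175,96.5),(319,96.5),(190,109),(304,109)],.037)[:,:2]
u=(P[0]-P[1]);print(np.linalg.norm(u),np.linalg.norm(P[2]-P[3]),np.degrees(np.arctan2(u[1],u[0]))-90)
a=np.radians(-16.6);x=np.array([np.cos(a),np.sin(a)])
print((P[0]+P[1])/2-x*.09,(P[2]+P[3])/2-x*.075)
q=onz(c,[(174.5,133),(326,133)],.1975-.027+.014-.001)[:,:2]; print(np.linalg.norm(q[0]-q[1]),q.mean(0)-x*.062, q[0]-q[1])
im=cv2.imread('pics/w4.png');cv2.imwrite('pics/cropW4.png',cv2.resize(im[45:165,160:340],None,fx=4.4,fy=4.4,interpolation=cv2.INTER_CUBIC))
E
```

```text
0.14875269226366675 0.11889903957753034 -16.59231907632629
[0.52391461 0.25678125] [0.52638426 0.25606599]
0.09155056051011282 [0.52162055 0.25439155] [0.02614498 0.08773793]
```

View pics/cropW4.png

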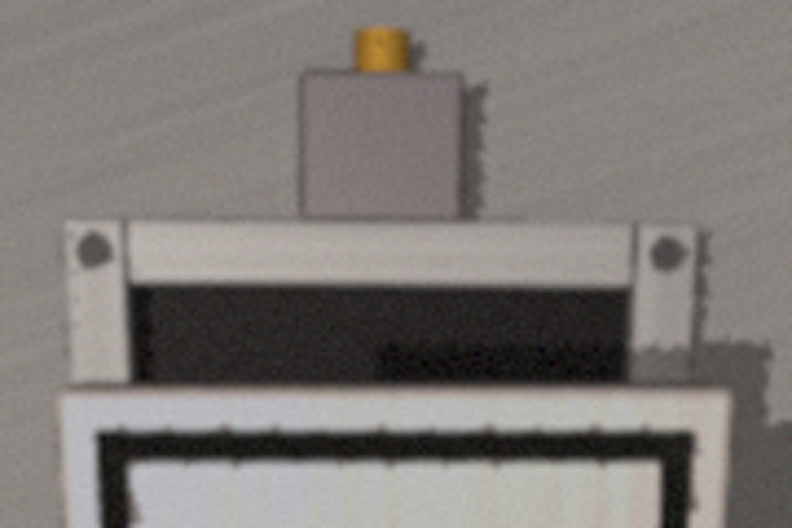

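{"method": "apply_moves", "body": {"motion": [[[0.002,0.002,-0.005],[0,0,0],0.005],[[0.002,0.002,-0.02],[0,0,0],0.005],[[0.002,0.002,-0.04],[0,0,0],0.005],[[0.002,0.002,-0.06],[0,0,0],0.005],[[0.002,0.002,-0.08],[0,0,0],0.005],[[0.002,0.002,-0.095],[0,0,0],0.005],[[0.002,0.002,-0.108],[0,0,0],0.005],[[0.002,0.002,-0.117],[0,0,0],0.005],[[0.002,0.002,-0.122],[0,0,0],0.005],[[0.002,0.002,-0.125],[0,0,0],0.005],[[0.002,0.002,-0.125],[0,0,0],0.005]]}}

```text
time: 8.32
tcp_pos: [0.5246, 0.2565, 0.0727]
tool_rot: [-90.0, 0.0, -106.6]
wrist_force: [0.2, 0.2, -4.3]
opening: 0.0159
```

```bash
python3 - <<'E'
from h import *
im,c=snap('wrist','w5'); s=r.get_state();print(s['time'],s['tcp_pos'],s['tool_rot'],s['wrist_force'],s['opening'])
snap('side','side5')
cv2.imwrite('pics/cropS5.png',cv2.resize(cv2.imread('pics/side5.png')[100:190,150:270],None,fx=6,fy=6,interpolation=cv2.INTER_CUBIC))
E
```

```text
8.375 [0.52469295 0.25656945 0.07283964] [-8.99670836e+01  1.88751573e-02 -1.06637057e+02] [-0.46488298 -0.16548837 -4.39459925] 0.015461879634998685
```

View pics/w5.png

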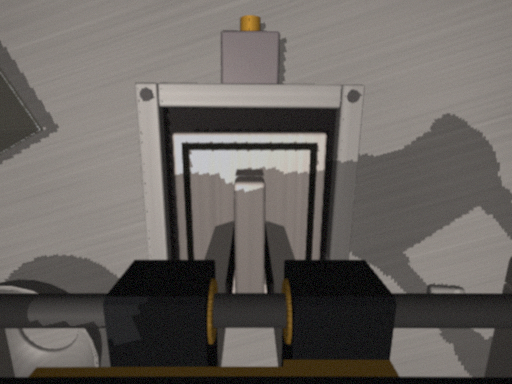

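View pics/cropS5.png

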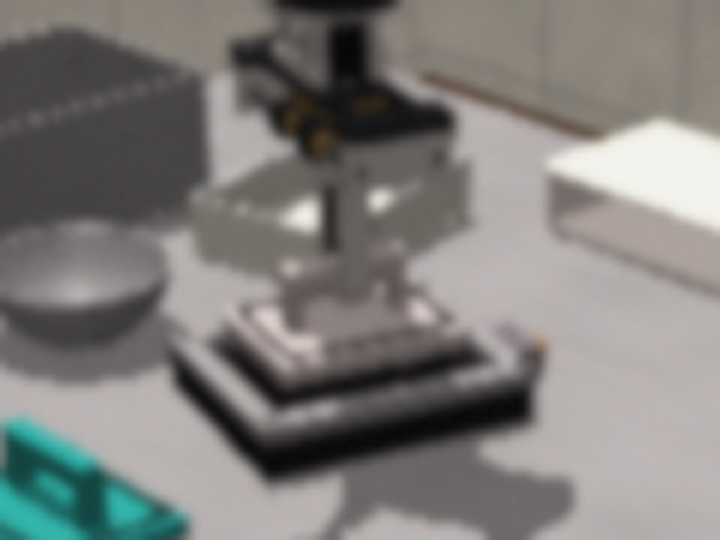

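The insert is over the pocket with even gaps: plate 173–327 px inside rim 160–340 px, both centred at 250. I'll lower it slowly.

{"method": "apply_moves", "body": {"motion": [[[0,0,-0.003],[0,0,0],0.005],[[0,0,-0.006],[0,0,0],0.005],[[0,0,-0.009],[0,0,0],0.005],[[0,0,-0.011],[0,0,0],0.005],[[0,0,-0.013],[0,0,0],0.005],[[0,0,-0.015],[0,0,0],0.005],[[0,0,-0.017],[0,0,0],0.005],[[0,0,-0.0185],[0,0,0],0.005],[[0,0,-0.0185],[0,0,0],0.005]]}}

```text
time: 9.55
tcp_pos: [0.5244, 0.2565, 0.0539]
tool_rot: [-90.0, -0.0, -106.6]
wrist_force: [-1.0, 0.8, -3.2]
opening: 0.0156
```

{"method": "apply_moves", "body": {"motion": [[[0,0,-0.001],[0,0,0],0.005],[[0,0,-0.0015],[0,0,0],0.005],[[0,0,-0.0015],[0,0,0],0.005]]}}

```text
time: 9.93
tcp_pos: [0.5245, 0.2565, 0.0525]
tool_rot: [-90.0, -0.0, -106.6]
wrist_force: [-0.7, 0.6, -2.9]
opening: 0.0157
```

{"method": "apply_moves", "body": {"motion": [[[0,0,-0.0005],[0,0,0],0.005],[[0,0,-0.0005],[0,0,0],0.005]]}}

```text
time: 10.18
tcp_pos: [0.5245, 0.2565, 0.0525]
tool_rot: [-90.0, 0.0, -106.6]
wrist_force: [-1.7, -1.1, 0.8]
opening: 0.0156
```

{"method": "apply_moves", "body": {"motion": [[[0,0,-0.0005],[0,0,0],0.005],[[0,0,-0.0005],[0,0,0],0.005]]}}

```text
time: 10.42
tcp_pos: [0.5246, 0.2565, 0.0525]
tool_rot: [-90.0, 0.0, -106.6]
wrist_force: [-1.9, -0.3, 5.0]
opening: 0.0157
```

```bash
python3 - <<'E'
from h import *
s=r.get_state();print(s['time'],s['tcp_pos'],s['tool_rot'],s['wrist_force'],s['ft_torque'])
E
```

```text
10.425 [0.52455206 0.25647124 0.05247915] [-8.99663558e+01  1.45347166e-02 -1.06638833e+02] [-1.93021419 -0.32506533  4.96646549] [-0.09635779  0.45320539  0.00383031]
```

It's on the floor: height stopped at 0.0525 while the force rose to +5 N. I'll release gently and retreat straight up.

{"method": "apply_moves", "body": {"motion": [[[0,0,0.0005],[0,0,0],0.02],[[0,0,0.0005],[0,0,0],0.03],[[0,0,0.0005],[0,0,0],0.04],[[0,0,0.0005],[0,0,0],0.045],[[0,0,0.0005],[0,0,0],0.045],[[0,0,0.01],[0,0,0],0.045],[[0,0,0.03],[0,0,0],0.045],[[0,0,0.06],[0,0,0],0.045],[[0,0,0.1],[0,0,0],0.045],[[0,0,0.14],[0,0,0],0.045],[[0,0,0.15],[0,0,0],0.045],[[0,0,0.15],[0,0,0],0.045]], "squeeze": 10}}

```text
time: 11.92
tcp_pos: [0.5244, 0.2565, 0.2017]
tool_rot: [-90.0, 0.0, -106.6]
wrist_force: [-0.7, 0.5, -0.3]
opening: 0.0445
```

```bash
python3 - <<'E'
from h import *
im,c=snap('wrist','w6'); s=r.get_state();print(s['time'],s['tcp_pos'],s['wrist_force'],s['opening'])
snap('side','side6')
cv2.imwrite('pics/cropS6.png',cv2.resize(cv2.imread('pics/side6.png')[100:190,150:270],None,fx=6,fy=6,interpolation=cv2.INTER_CUBIC))
E
```

```text
11.975 [0.52372054 0.25622159 0.20055106] [ 0.14663114  0.15393269 -0.13775388] 0.04505421449687988
```

View pics/w6.png

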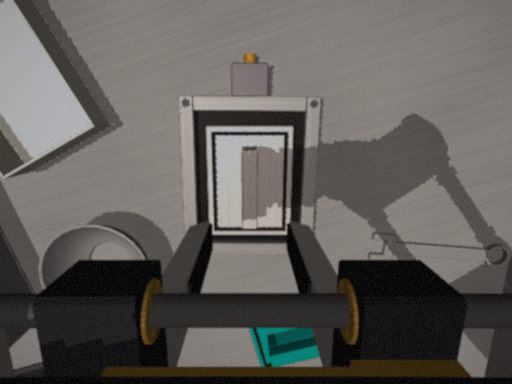

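View pics/cropS6.png

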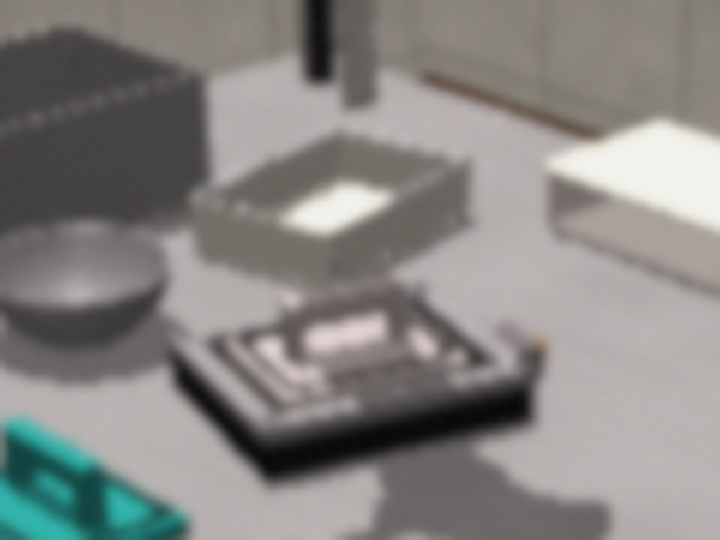

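The insert (plate 207–293 by 126–235 px) lies inside the rim with a gap on all four sides. One last numeric check for flatness and pose, then hand in.

```bash
python3 - <<'E'
from h import *
c=load('w6')
P=onz(c,[(207,126),(293,126),(289.5,235),(211,235)],.039)[:,:2]
print(P.mean(0),[np.linalg.norm(P[i]-P[(i+1)%4]).round(4) for i in range(4)],[np.degrees(np.arctan2(*(P[(i+1)%4]-P[i])[::-1])).round(1) for i in range(4)])
s=r.get_state(); print(s['joint_vel'].round(2))
print(r.hand_in())
E
```

```text
[0.52324865 0.25707846] [np.float64(0.0915), np.float64(0.1235), np.float64(0.0911), np.float64(0.1235)] [np.float64(-106.5), np.float64(163.5), np.float64(73.5), np.float64(-16.3)]
[ 0.02  0.56  0.41 -0.02  0.09 -0.04]
the job is handed in; nothing more can be done
None
```

I picked up the large aluminium insert by its bridge handle and lowered it into the nest pocket, long side along long side. I then let go, backed straight up and handed the job in at about 12 s of the 34 s allowed.

**Contact:** the TCP stopped at z = 0.0525 m, the height for an insert lying flat on the pocket floor. The wrist force then rose to about +5 N, so it was on the floor before I released it.

**Pose after release:** the plate measured 91 x 123.5 mm at the seated height. Its centre is about 1–2 mm from the nest centre I measured, and its yaw is -16.4° against the nest's -16.6°. The side and wrist images show it flat inside the rim with a gap all round.

**Robot:** clear of everything, with about zero wrist force.

**Not seen directly:** the sensing pin is hidden under the plate. That it is held down is inferred from the seated height and from about 1.5 N of spring force felt while lowering.

**Disagreement:** the top and wrist cameras put the nest centre 2–3 mm apart, well inside the 13 mm clearance on each side.

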